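# Butt the bar and nip up the sloping clamp

## Task

Slide the loose steel bar along the sloping bed of the clamp fixture until its end is up against the end stop. Then screw the black wing knob down (clockwise) until you feel the pad bite on the bar, give it about an eighth of a turn more, without overtightening, and let go. Leave the spanner and the round steel stub beside the fixture where they are.

Things in the scene. Friction and masses are not known exactly. Their poses are not given: they have to be found in the camera images.
- fixture: Dark steel clamp fixture bolted to the bench, base plate 150 x 130 mm. Origin on the bench under the middle of its bed; z up, x away from its low front edge, y along the bed. The flat bed, 120 mm along y, rises 28 degrees towards +x; its surface is 60 mm above the origin. A ledge 12 mm thick stands 9 mm above the bed along its low edge.
- bridge: Steel bridge over the bed's middle, 36 mm wide in y, held by a column at the bed's high edge; it carries the clamp screw. Origin on the bed's surface under the screw; z square to the bed, along the screw's axis; x up the slope. Underside 48 mm and top 66 mm above the bed along z. Its setting along z differs by up to 0.8 mm.
- stop_face (a point): Middle of the end stop's inner face at the bed's +y end, 8 mm above the bed. x up the slope, y along the bed towards and into the stop, z square to the bed (28 degrees from vertical). The stop is 10 mm thick, 46 mm wide up the slope and 14 mm high above the bed.
- work: Loose plain steel bar, 36 (x, up the slope) x 140 (y) x 16 mm (z), 0.4 to 0.9 kg; origin in the middle of its underside. It lies flat on the bed, its lower long side on the ledge, passes under the bridge and overhangs the bed's -y end. It starts 12 to 28 mm short of the stop and slides with about 3 to 9 N.
- work_butt (a point): Centre of the bar's +y end face, the end that must meet the stop; axes as work.
- work_tail (a point): Centre of the bar's -y end face, the overhanging end, free to be pushed or gripped; axes as work.
- knob_grip (a point): Grip point of the black wing knob on the screw, on its axis. z up the axis (leaning 28 degrees to the fixture's front), x along the wing, y through its flat sides. The wing is 54 (x) x 14 (y) x 34 mm (z); this point is 12 mm below its top, 22 mm above its round hub (30 mm across, 10 mm high) and about 110 mm from the bed along z. The wing stands clear above the bridge.
- screw: The clamp screw; z up its axis. Clockwise from above tightens and sinks knob and pad 16 mm a turn (2.5 mm a rad). It turns easily (0.03 N m) for 0.5 to 2.3 rad, not known beforehand, until the 24 mm pad at its lower end meets the bar; then the torque jumps to about 0.1 N m and climbs to 0.15-0.2 N m in the next eighth of a turn. It stays when released; the wing's bush springs 2-3 degrees.
- pad (a joint): Give of the sprung pad on the screw's end, m, positive as it is pressed in: 0 while it is free and until just after it bites, then 2.5 mm for each radian more. An eighth of a turn of the wing past the bite presses it in by about 1.5 mm.
- spanner: Loose open-ended steel spanner, 180 mm long, 7 mm thick, lying on the bench to the left (+y) of the fixture; origin in the middle of its underside, x along it. To be left alone.
- stub: Loose round steel stub, 44 mm across, 70 mm high, standing on the bench behind the fixture; origin in the middle of its underside. To be left alone.
Not all that is in view belongs to the job. Leave any orange or yellow look-alike of the work alone.

How it is judged:
By the outcome, as a careful person would: the job done as asked, in the order asked, and still so for the second after the job is handed in, with the robot touching nothing.
It also fails if it takes over 64 s, if anything falls off the work surface, if the arm or the gripper's body presses on something with over 40 N, if the wrist force passes 120 N, or if a joint passes its speed limit or range.

## Robot

A 7-joint arm with a two-finger parallel gripper is mounted at the origin on the work surface. World frame = base frame: x ahead of the robot, y to its left, z up, the work surface at z = 0. Lengths are in m, angles in rad, forces in N, time in s.
With the tool pointing down it reaches from about 0.4 to 0.85 m from the base axis. Payload 10.4 kg.
Tool frame: the origin (TCP) lies at the very end of the fingers, on their centre line; the grasp point (between the pads) lies manip.hold_point_z behind it (manip.hold_point_z is the distance from the TCP to the grasp point, in m); z points along the fingers, x is the direction in which the jaws open and shut, and the axes are right-handed (so a half turn about z gives the same grasp; the last joint's range is limited). The gripper opens to 85 mm and grips with 20 to 120 N. Pads are 22 mm wide; open, the fingers measure 114 mm over their backs; the gripper's body (76 mm by 85 mm) begins 54 mm behind the grasp point. The pads swing forward as they close: fully open they stand 13 mm farther back than shut.
Start: joints at [-1.352, 0.332, -0.065, 1.46, 0.022, 1.35, -0.088], TCP at [0.15, 0.607, 0.231] pointing down, gripper open.
Joint ranges: [-2.6, 2.6], [-0.5, 2.12], [-1.47, 1.34], [0.16, 2.42], [-1.27, 4.41], [0.06, 2.06], [-2.6, 2.6]. Speed limits (rad/s): [2.22, 2.22, 2.79, 2.79, 3.14, 3.14, 3.14].

## Interface

Orientations are given as a unit quaternion [x, y, z, w].
In Python, from workcell import readout, camera, camera_info, manip gives the robot as it stands.
- The arm moves only by the tool play_rows, never from a script. Its argument "rows" is a list of rows, each a list of 3 entries, a list of its own where there are three numbers: the shift along the world's x, y, z in mm, then the turn, a rotation vector about the world's x, y, z in degrees, then the finger opening in mm, from 0 to 85.4. In form: [[[tx, ty, tz], [rx, ry, rz], fingers], ...]. A call has 1 to 12 rows; each row shifts and turns the commanded pose from where the row before left it; what a row does not reach is not made up. A row lasts 1/8 s, in which the tool goes at most 62.5 mm and 10.7 degrees, less where a joint would pass 70% of its speed; a pose out of reach is approached as far as the arm can. A call with a gripper value outside its range is refused whole. The fingers move at their own pace and stop on an object; "force" is the grip in N (left out, the last holds). Time passes only in rows, so rows that do not move let the fingers close. It gives the time, the measured TCP pose, the force and the opening at its end, in the units of the state.
- readout.get_obs(): the state, without advancing time (a new reading comes with each control period).
- camera(name): name is "scene" or "top" or "wrist"; returns the picture (480x640x3 uint8, blue, green, red); there is no depth.
- camera_info(name): a dict with "fx", "fy", "cx", "cy" (pixels), "world_from_camera" (4x4, takes a point from camera to world coordinates). Camera axes: x right, y up, looking along -z (the intrinsics and any distortion apply to the point x, -y, -z); pixel columns grow to the right and rows downward; lengths in m; the calibration is good to about 2 mm. A picture is of the moment at which its call begins: read the wrist's pose just before it. camera_info takes no time and is no camera call; for the wrist camera it gives the pose at the moment of the call.
- manip.hand_in(): hands the job in, once; it reports no verdict.
The state is a dict: "clock": time; "joint_pos": joint angles; "joint_velocities": joint speeds; "tau": joint torques, N m; "position": TCP position; "ee_rot": TCP orientation; "ft_force": force on the tool from outside, world axes, zero at the start; "torque": the same for the moment, N m; "grip_width": opening from 0.0 (shut) to 1.0 (fully open).
Only numpy, scipy, OpenCV 4.12 (cv2) and the standard library are available. Lean on these libraries where they do the work, as an engineer would, in place of code of your own. Each camera call takes 0.05 s, during which the arm holds its last target.

## Working session

There is one attempt and no reset: what is moved stays moved. The work goes in short steps, Python scripts to look and compute and a tool call to move; the robot and the scene stay as the last step left them, time stands still between calls to the robot, and variables do not carry over. Pictures are saved under pics/ and viewed, and the job is handed in when it is done.

Besides the shell and the picture viewer there is one more tool, called after "Request:" by a JSON object that holds its "method" and its "body", one argument or row to a line. play_rows: Moves the arm, as the interface text tells. Its arguments: {"type":"object","properties":{"rows":{"type":"array"},"force":{"type":"number"}},"required":["rows"]}

```bash
ls; mkdir -p pics; python3 - <<'E'
from workcell import readout, camera, camera_info, manip
import cv2, numpy as np
np.set_printoptions(precision=4,suppress=True)
o=readout.get_obs(); print(o); print(manip.hold_point_z, [a for a in dir(manip) if a[0]!='_'])
for n in ["scene","top","wrist"]:
    ci=camera_info(n); print(n,ci)
    cv2.imwrite(f"pics/{n}0.png",camera(n))
E
```

```text
pics
{'clock': 0.0, 'joint_pos': array([-1.3516,  0.3329, -0.0647,  1.461 ,  0.0216,  1.3499, -0.0885]), 'joint_velocities': array([ 0.0014,  0.0005,  0.0006, -0.0014,  0.0024,  0.0009,  0.0014]), 'tau': array([ -0.0006, -62.5451,   0.0487, -39.1599,   0.0161,   0.0099,
        -0.    ]), 'position': array([0.1496, 0.6064, 0.2305]), 'ee_rot': array([ 0.7872,  0.6167, -0.0006,  0.0005]), 'ft_force': array([ 0.1673,  0.8636, -0.1223]), 'torque': array([-0.0262, -0.0451, -0.0216]), 'grip_width': 1.0027004991484678}
0.0187 ['MotionError', 'hand_in', 'hold_point_z']
scene {'fx': 473.9455404875537, 'fy': 473.9455404875537, 'cx': 318.83870268208494, 'cy': 234.4806412420917, 'world_from_camera': array([[-0.5441, -0.5105,  0.6659,  1.143 ],
       [ 0.8387, -0.3091,  0.4483,  0.4109],
       [-0.0231,  0.8024,  0.5963,  0.6476],
       [ 0.    ,  0.    ,  0.    ,  1.    ]])}
top {'fx': 488.05659366094756, 'fy': 488.05659366094756, 'cx': 324.1023668850738, 'cy': 243.19382495916648, 'world_from_camera': array([[ 0.0892,  0.9743, -0.2069,  0.4155],
       [-0.996 ,  0.0877, -0.0166,  0.0126],
       [ 0.002 ,  0.2076,  0.9782,  0.9789],
       [ 0.    ,  0.    ,  0.    ,  1.    ]])}
wrist {'fx': 339.76381514485547, 'fy': 339.76381514485547, 'cx': 321.4536678392608, 'cy': 239.55646483333717, 'world_from_camera': array([[ 0.24  , -0.9202, -0.3093,  0.0695],
       [ 0.9708,  0.2274,  0.0768,  0.6254],
       [-0.0004, -0.3187,  0.9479,  0.3723],
       [ 0.    ,  0.    ,  0.    ,  1.    ]])}
```

View pics/scene0.png

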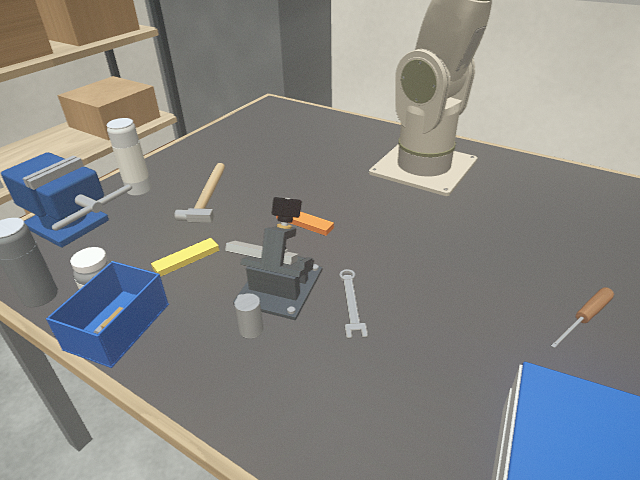

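View pics/top0.png

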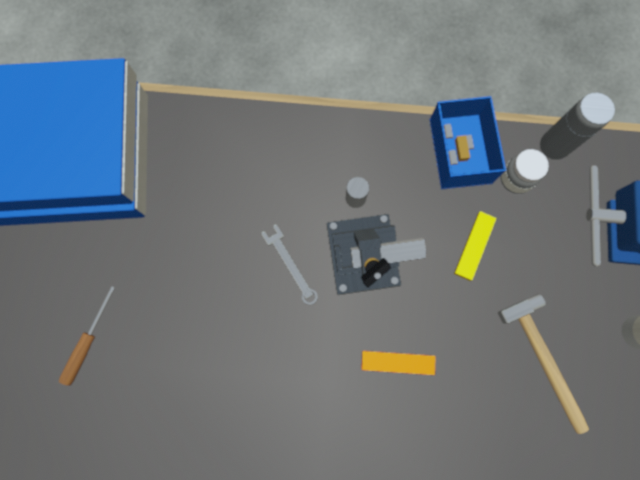

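View pics/wrist0.png

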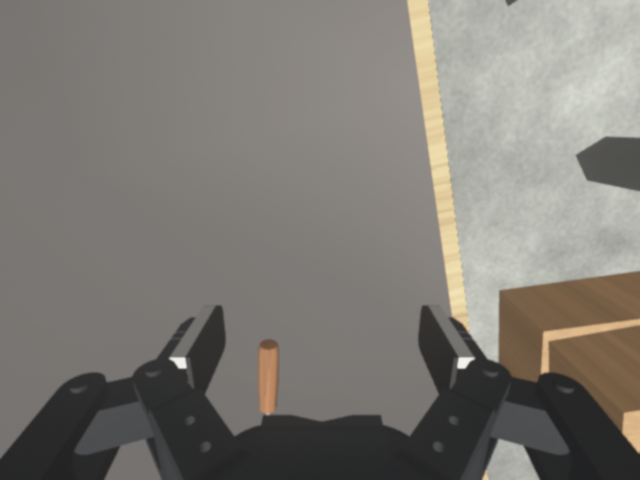

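The top view shows:
- The fixture at about (365,253).
- The silver bar, overhanging to the right, at (405,250).
- The black wing knob at (376,271).
- The spanner at (290,265) and the stub at (357,188).
- The look-alikes: orange at (399,363) and yellow at (476,245), neither on the bed.

Only the grey bar under the bridge fits the description of the work. I'll check it in enlarged crops.

```bash
cat > h.py <<'E'
import numpy as np, cv2
from workcell import readout, camera, camera_info, manip
np.set_printoptions(precision=4,suppress=True)
def ray(ci,u,v):
    M=np.array(ci["world_from_camera"]); d=np.array([(u-ci["cx"])/ci["fx"],-(v-ci["cy"])/ci["fy"],-1.0])
    d=M[:3,:3]@d; return M[:3,3],d/np.linalg.norm(d)
def onz(ci,u,v,z):
    o,d=ray(ci,u,v); return o+d*(z-o[2])/d[2]
def proj(ci,P):
    M=np.array(ci["world_from_camera"]); p=M[:3,:3].T@(np.asarray(P,float)-M[:3,3])
    return np.array([ci["cx"]+ci["fx"]*p[0]/-p[2], ci["cy"]-ci["fy"]*p[1]/-p[2]])
def tri(*obs):
    A=np.zeros((3,3));b=np.zeros(3);L=[]
    for ci,u,v in obs:
        o,d=ray(ci,u,v);P=np.eye(3)-np.outer(d,d);A+=P;b+=P@o;L.append((o,P))
    x=np.linalg.solve(A,b); return x,[float(np.linalg.norm(P@(x-o))) for o,P in L]
def crop(img,u0,v0,u1,v1,k,fn):
    cv2.imwrite(fn,cv2.resize(img[v0:v1,u0:u1],None,fx=k,fy=k,interpolation=cv2.INTER_CUBIC))
E
python3 - <<'E'
from h import *
crop(cv2.imread("pics/top0.png"),310,200,440,305,6,"pics/topc.png")
crop(cv2.imread("pics/scene0.png"),215,180,345,325,5,"pics/scenec.png")
E
```

```text
(no output)
```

View pics/topc.png

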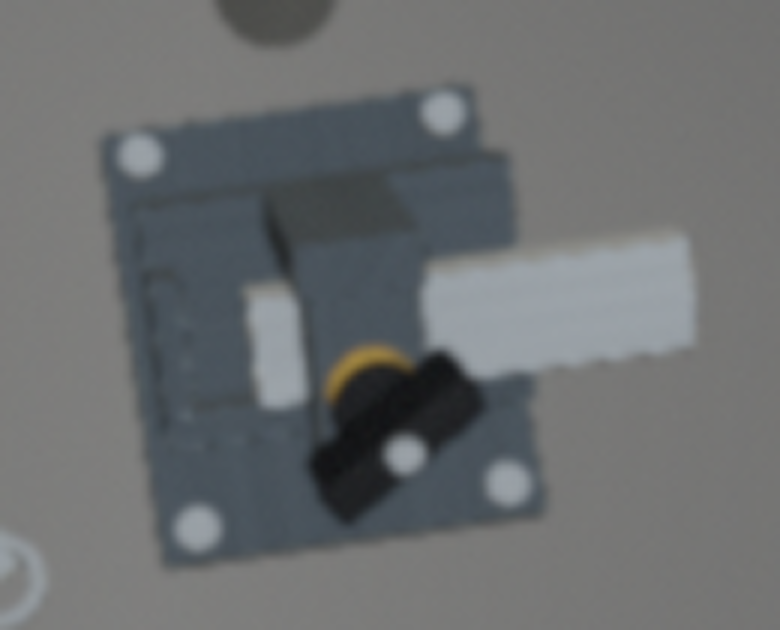

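View pics/scenec.png

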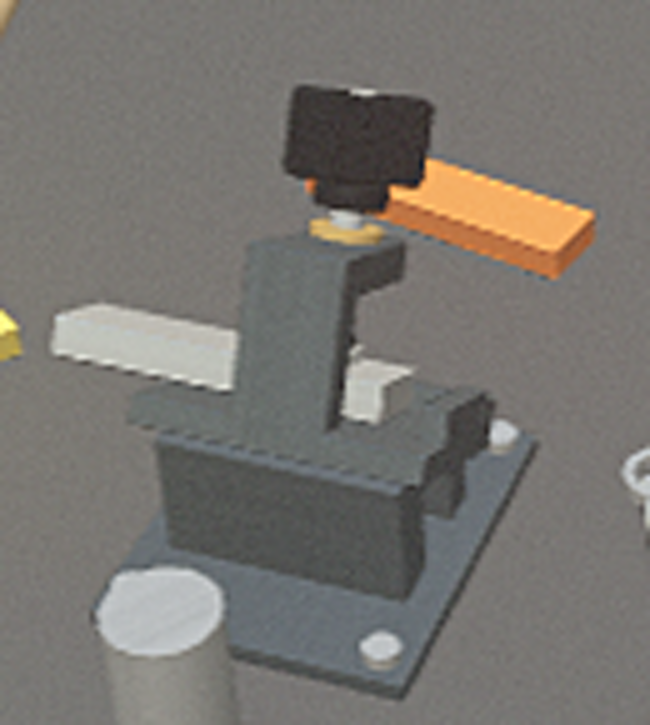

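The crops confirm it. The grey bar runs under the bridge, with its butt end at about crop (250,345) short of the stop slab at (165,345). The tail's right end is at crop (690,290). Next I'll compute the fixture frame.

```bash
python3 - <<'E'
from h import *
T=camera_info("top");S=camera_info("scene")
c=lambda u,v:(310+u/6,200+v/6)
s=lambda u,v:(215+u/5,180+v/5)
cor=[c(102,138),c(472,85),c(546,514),c(166,568)]
for z in (0,.01,.012):
    P=[onz(T,*p,z) for p in cor]; P=np.array(P)
    print(z,P[:,:2].tolist()," sides",[round(float(np.linalg.norm(P[i]-P[(i+1)%4])),4) for i in range(4)],P.mean(0)[:2], 
     [round(float(np.degrees(np.arctan2(*(P[i]-P[j])[[1,0]]))),2) for i,j in ((0,1),(3,2),(0,3),(1,2))])
# knob top silver disc
print("knob top",tri((T,*c(405,455)),(S,*s(362,92))))
# bar tail corners top upper: top view (688,232),(695,345) ; scene tail top corners
print("tail up-slope top corner", tri((T,*c(688,232)),(S,*s(57,317))))
print("stub", onz(T,357.5,188,.07))
E
```

```text
0 [[0.6656202662982909, 0.027055799783404513], [0.6959654805168501, -0.0988560270841452], [0.5493447667331106, -0.13282432715318654], [0.5198766833678786, -0.007297342029463083]]  sides [0.1295, 0.1505, 0.1289, 0.1497] [ 0.6077 -0.053 ] [103.55, 103.21, 13.26, 13.04]
0.01 [[0.663064862714753, 0.026908402750997876], [0.6931000861057448, -0.09771717478807182], [0.5479771728014151, -0.1313384724806059], [0.5188101199539914, -0.007093805343510909]]  sides [0.1282, 0.149, 0.1276, 0.1482] [ 0.6057 -0.0523] [103.55, 103.21, 13.26, 13.04]
0.012 [[0.6625537819980454, 0.026878923344516546], [0.6925270072235237, -0.09748940432885717], [0.547703654015076, -0.13104130154608976], [0.518596807271214, -0.007053098006320476]]  sides [0.1279, 0.1487, 0.1274, 0.1479] [ 0.6053 -0.0522] [103.55, 103.21, 13.26, 13.04]
knob top (array([ 0.5391, -0.067 ,  0.1653]), [0.0011821908640494768, 0.0011821908640494224])
tail up-slope top corner (array([ 0.6297, -0.1582,  0.0805]), [0.002537388630832316, 0.0025373886308323657])
stub [ 0.7232 -0.027   0.07  ]
```

Request:
{"method": "play_rows", "body": {
  "rows": [
    [[50,-34,10],[0,0,-9],0],
    [[50,-34,10],[0,0,-9],0],
    [[50,-34,10],[0,0,-9],0],
    [[50,-34,10],[0,0,-9],0],
    [[50,-34,10],[0,0,-9],0],
    [[50,-34,10],[0,0,-9],0],
    [[24,-50,0],[0,0,-9],0],
    [[24,-50,0],[0,0,-9],0],
    [[24,-50,0],[0,0,-9],0],
    [[24,-50,0],[0,0,-9],0],
    [[24,-50,0],[0,0,-9],0],
    [[24,-50,0],[0,0,-9],0]
  ],
  "force": 40
}}

```text
clock: 1.65
position: [0.5941, 0.1012, 0.2913]
ee_rot: [0.961, -0.277, -0.0, -0.0]
ft_force: [0.5, 0.6, -0.0]
grip_width: -0.0
```

Request:
{"method": "play_rows", "body": {
  "rows": [
    [[-5,-57,0],[0,0,-9],0],
    [[-5,-57,0],[0,0,-9],0],
    [[-5,-57,0],[0,0,-9],0],
    [[-5,-57,0],[0,0,-9],0],
    [[-5,-57,0],[0,0,-9],0],
    [[0,0,0],[0,0,0],0]
  ]
}}

```text
clock: 2.4
position: [0.5667, -0.1879, 0.2915]
ee_rot: [0.78, -0.626, 0.001, 0.001]
ft_force: [0.8, 0.2, 0.3]
grip_width: 0.001
```

```bash
python3 - <<'E'
from h import *
o=readout.get_obs(); print(o)
ci=camera_info("wrist"); print(ci["world_from_camera"])
cv2.imwrite("pics/w1.png",camera("wrist"))
import pickle; pickle.dump(ci,open("w1.pkl","wb"))
E
```

```text
{'clock': 2.4, 'joint_pos': array([-0.3939,  0.2989,  0.8058,  1.4805, -0.2134,  1.4531, -0.9372]), 'joint_velocities': array([-0.0532, -0.0053, -0.0783, -0.0008, -0.0142,  0.0018,  0.0159]), 'tau': array([  2.1791, -46.3642,  10.7847, -38.7722,   0.126 ,  -0.071 ,
        -0.2934]), 'position': array([ 0.5667, -0.1879,  0.2915]), 'ee_rot': array([ 0.7801, -0.6256,  0.0005,  0.001 ]), 'ft_force': array([0.8013, 0.186 , 0.3193]), 'torque': array([ 0.0089, -0.0036,  0.0011]), 'grip_width': 0.0010658224203913224}
[[ 0.2167  0.9252  0.3115  0.6464]
 [-0.9762  0.205   0.0703 -0.1707]
 [ 0.0012 -0.3194  0.9476  0.4331]
 [ 0.      0.      0.      1.    ]]
```

View pics/w1.png

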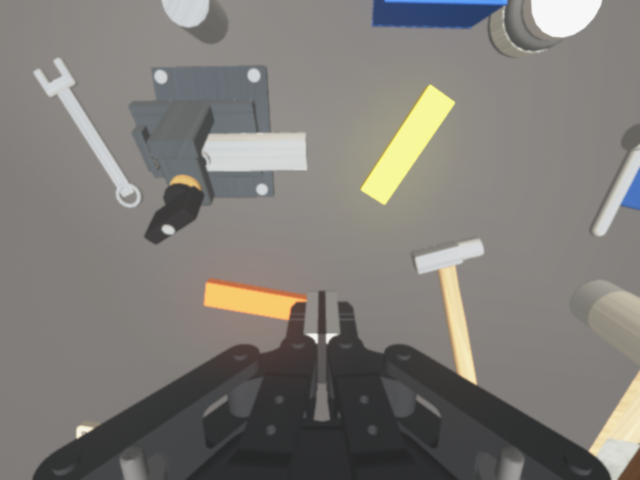

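```bash
python3 - <<'E'
from h import *
crop(cv2.imread("pics/w1.png"),120,50,320,255,3.9,"pics/w1c.png")
E
```

```text
(no output)
```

View pics/w1c.png

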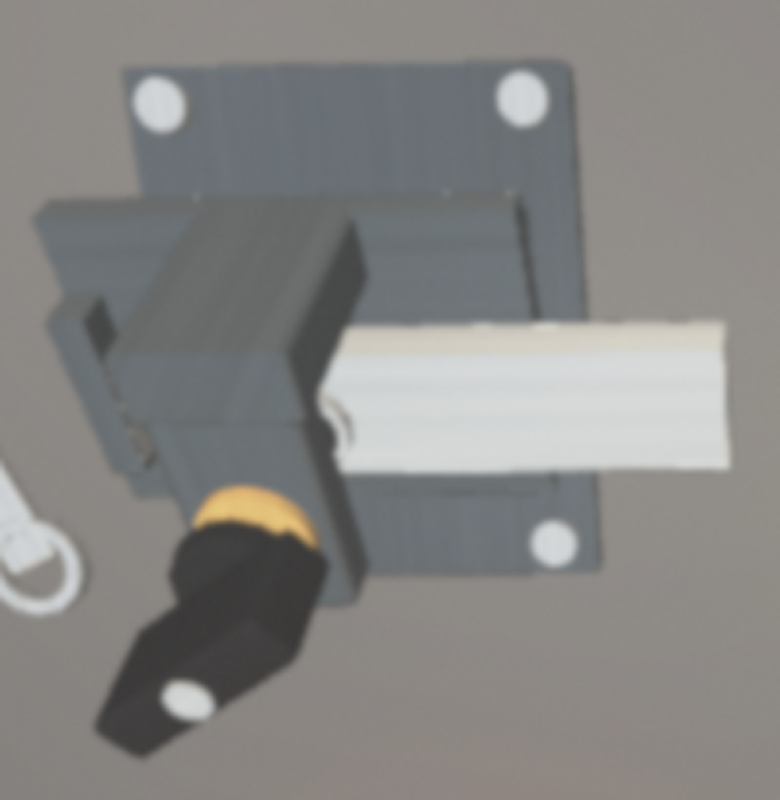

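```bash
python3 - <<'E'
from h import *
import pickle
W=pickle.load(open("w1.pkl","rb"));T=camera_info("top");S=camera_info("scene")
c=lambda u,v:(310+u/6,200+v/6)
s=lambda u,v:(215+u/5,180+v/5)
w=lambda u,v:(120+u/3.9,50+v/3.9)
# fixture plate near side corners in wrist (right side) at z~.012
a=np.radians(13.2)
for n,p in (("TR",(570,62)),("BR",(602,572))): print(n,onz(W,*w(*p),.012))
print("knob",tri((W,*w(188,701)),(T,*c(405,455)),(S,*s(362,92))), tri((W,*w(188,701)),(S,*s(362,92))))
print("tail up", tri((W,*w(724,348)),(T,*c(690,238)),(S,*s(57,317))))
print("tail up z.0825", onz(W,*w(724,348),.0825), onz(T,*c(690,238),.0825))
print("tail dn z.0657", onz(W,*w(730,468),.0657), onz(T,*c(696,346),.0657))
R=np.array([[np.cos(a),-np.sin(a),0],[np.sin(a),np.cos(a),0],[0,0,1]])
F=np.array([.596,-.055,0])
for q in (onz(W,*w(724,348),.0825),onz(W,*w(730,468),.0657),tri((W,*w(188,701)),(T,*c(405,455)),(S,*s(362,92)))[0]): print("fix",R.T@(q-F))
E
```

```text
TR [ 0.6942 -0.0974  0.012 ]
BR [ 0.5506 -0.1319  0.012 ]
knob (array([ 0.5395, -0.0664,  0.1659]), [0.0006784747475974432, 0.001510783803877801, 0.0010131374134592095]) (array([ 0.5393, -0.0655,  0.1656]), [0.000166222182086477, 0.00016622218208630602])
tail up (array([ 0.629 , -0.1589,  0.0794]), [0.0010369422803664938, 0.002338593663951512, 0.002438582488074342])
tail up z.0825 [ 0.6301 -0.1587  0.0825] [ 0.6289 -0.1606  0.0825]
tail dn z.0657 [ 0.5988 -0.1661  0.0657] [ 0.598  -0.1674  0.0657]
fix [ 0.0095 -0.1087  0.0825]
fix [-0.0226 -0.1088  0.0657]
fix [-0.0577  0.0018  0.1659]
```

The tail end is at fixture y of about -109 mm, and its height and slope agree with the given sizes. The triangulated knob top matches 122 mm up the axis. Next I'll go to the push start pose behind the tail.

Request:
{"method": "play_rows", "body": {
  "rows": [
    [[30,-4,-10],[0,0,0.6],0],
    [[29,-3,-40],[0,0,0],0],
    [[0,0,-50],[0,0,0],0],
    [[0,0,-50],[0,0,0],0],
    [[0,0,-50],[0,0,0],0],
    [[0,0,-35],[0,0,0],0],
    [[0,0,0],[0,0,0],0]
  ]
}}

```text
clock: 3.32
position: [0.6262, -0.1869, 0.0535]
ee_rot: [0.787, -0.616, -0.003, 0.001]
ft_force: [0.2, 0.4, 0.3]
grip_width: -0.001
```

Request:
{"method": "play_rows", "body": {
  "rows": [
    [[-1,4,0],[0,0,0],0],
    [[-1,4,0],[0,0,0],0],
    [[-1,4,0],[0,0,0],0],
    [[0,0,0],[0,0,0],0]
  ]
}}

```text
clock: 3.82
position: [0.625, -0.1765, 0.0569]
ee_rot: [0.787, -0.617, 0.0, -0.0]
ft_force: [-1.1, 0.2, -0.4]
grip_width: -0.001
```

```bash
python3 - <<'E'
from h import *
cv2.imwrite("pics/w2.png",camera("wrist")); crop(camera("top"),310,180,470,300,5,"pics/t2.png"); print(readout.get_obs()["position"])
E
```

```text
[ 0.6248 -0.1771  0.0566]
```

View pics/w2.png

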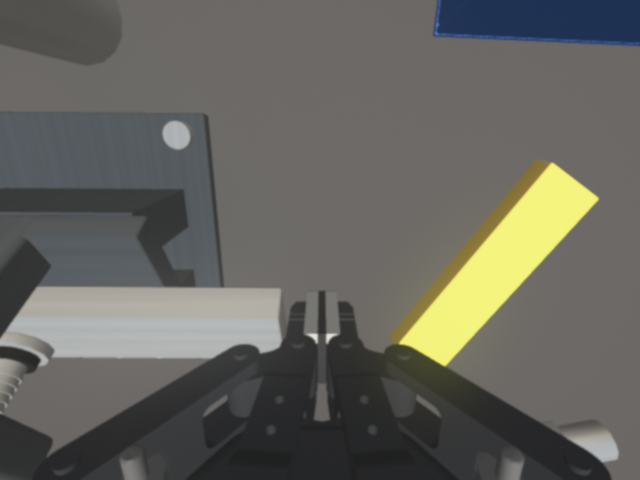

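View pics/t2.png

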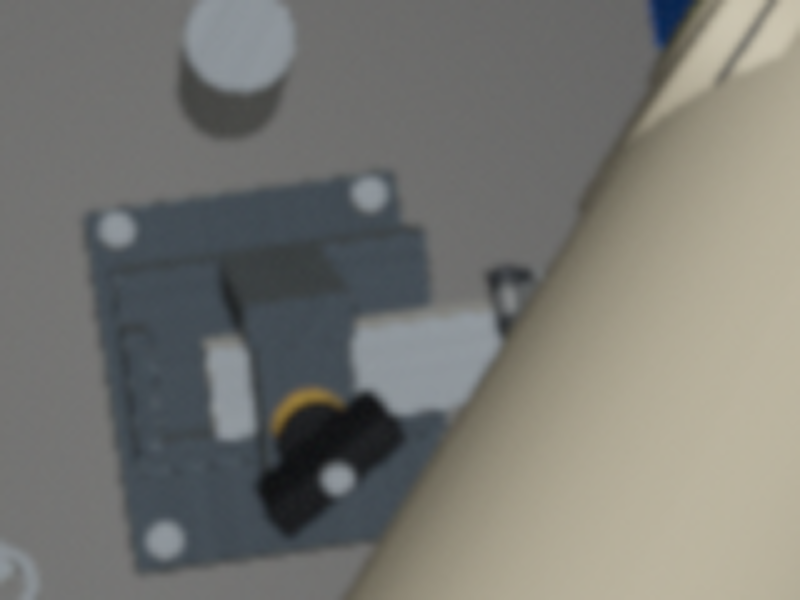

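The closed fingertip at (322,300) sits beside the tail's end face at u≈282, inside the bar's width (rows 287–357). The yellow bar is clear to the right. I'll push in small steps.

Request:
{"method": "play_rows", "body": {
  "rows": [
    [[-1,2,0],[0,0,0],0],
    [[-1,2,0],[0,0,0],0],
    [[-0.5,2,0],[0,0,0],0],
    [[-0.5,2,0],[0,0,0],0],
    [[-0.5,2,0],[0,0,0],0]
  ]
}}

```text
clock: 4.55
position: [0.6214, -0.1682, 0.0565]
ee_rot: [0.786, -0.618, 0.001, 0.0]
ft_force: [3.7, -4.0, -2.7]
grip_width: -0.001
```

Request:
{"method": "play_rows", "body": {
  "rows": [
    [[-0.5,2,0],[0,0,0],0],
    [[-0.5,2,0],[0,0,0],0],
    [[-0.5,2,0],[0,0,0],0]
  ]
}}

```text
clock: 4.92
position: [0.6199, -0.1621, 0.0565]
ee_rot: [0.786, -0.618, 0.001, 0.0]
ft_force: [3.3, -3.9, -3.7]
grip_width: 0.001
```

Request:
{"method": "play_rows", "body": {
  "rows": [
    [[-0.4,1.6,0],[0,0,0],0],
    [[-0.4,1.6,0],[0,0,0],0],
    [[-0.3,1.2,0],[0,0,0],0]
  ]
}}

```text
clock: 5.3
position: [0.6189, -0.1578, 0.0565]
ee_rot: [0.786, -0.618, 0.001, 0.0]
ft_force: [3.1, -4.2, -2.0]
grip_width: 0.001
```

Request:
{"method": "play_rows", "body": {
  "rows": [
    [[-0.3,1,0],[0,0,0],0],
    [[-0.3,1,0],[0,0,0],0]
  ]
}}

```text
clock: 5.55
position: [0.6184, -0.1558, 0.0566]
ee_rot: [0.786, -0.618, 0.001, 0.0]
ft_force: [3.3, -5.4, -2.3]
grip_width: -0.004
```

Request:
{"method": "play_rows", "body": {
  "rows": [
    [[-0.3,1,0],[0,0,0],0],
    [[-0.3,1,0],[0,0,0],0]
  ]
}}

```text
clock: 5.8
position: [0.6179, -0.1539, 0.0566]
ee_rot: [0.786, -0.618, 0.001, 0.0]
ft_force: [4.2, -4.5, -1.1]
grip_width: -0.002
```

Request:
{"method": "play_rows", "body": {
  "rows": [
    [[-0.3,1,0],[0,0,0],0],
    [[-0.3,1,0],[0,0,0],0]
  ]
}}

```text
clock: 6.05
position: [0.6176, -0.1534, 0.0569]
ee_rot: [0.786, -0.618, 0.002, 0.001]
ft_force: [6.9, -10.3, -3.7]
grip_width: -0.0
```

Request:
{"method": "play_rows", "body": {
  "rows": [
    [[-0.2,1,0],[0,0,0],0],
    [[-0.2,1,0],[0,0,0],0],
    [[0,0,0],[0,0,0],0]
  ]
}}

```text
clock: 6.42
position: [0.6174, -0.1534, 0.0573]
ee_rot: [0.786, -0.619, 0.004, 0.001]
ft_force: [7.5, -14.0, -3.2]
grip_width: -0.001
```

```bash
python3 - <<'E'
from h import *
cv2.imwrite("pics/w3.png",camera("wrist")); crop(camera("top"),310,200,440,305,6,"pics/t3.png"); o=readout.get_obs();print(o["position"],o["ft_force"])
E
```

```text
[ 0.6174 -0.1534  0.0573] [  6.9326 -14.3139  -3.6609]
```

View pics/t3.png

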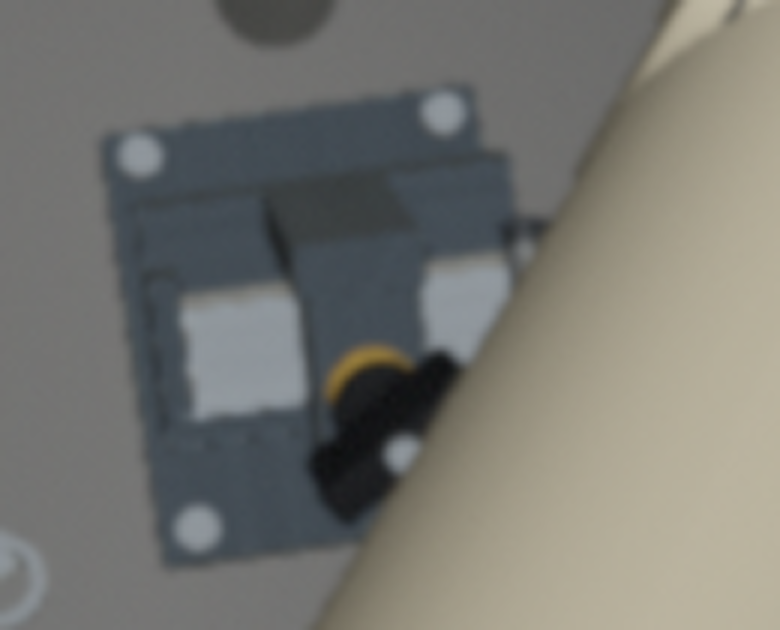

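The butt is now against the stop (crop u≈182). Force climbed to 15 N with no further travel, so the bar is seated. Next I'll work out the knob pose and turn.

```bash
python3 - <<'E'
from h import *
from scipy.spatial.transform import Rotation as Ro
T=camera_info("top")
import pickle
W=pickle.load(open("w1.pkl","rb"))
c=lambda u,v:(310+u/6,200+v/6)
w=lambda u,v:(120+u/3.9,50+v/3.9)
ax=np.array([-.4571,-.1072,.8829]);K=np.array([.5393,-.0658,.1657])
def onp(ci,u,v):
    o,d=ray(ci,u,v); return o+d*((K-o)@ax)/(d@ax)
fx=np.array([np.cos(np.radians(13.2)),np.sin(np.radians(13.2)),0]); X=fx-ax*(fx@ax);X/=np.linalg.norm(X);Y=np.cross(ax,X)
for ci,f,a,b in ((T,c,(350,522),(485,405)),(T,c,(310,465),(440,350)),(W,w,(140,757),(298,660)),(W,w,(97,725),(250,622))):
    d=onp(ci,*f(*b))-onp(ci,*f(*a)); m=(onp(ci,*f(*a))+onp(ci,*f(*b)))/2-K
    print(np.linalg.norm(d), "angle in slope frame",np.degrees(np.arctan2(d@Y,d@X)), "mid",m@X,m@Y)
o=readout.get_obs(); print(o["position"],o["ee_rot"])
E
```

```text
0.05027284994353464 angle in slope frame -54.745202998020716 mid -0.0031879863679515003 -0.005357842631030254
0.0485252005342126 angle in slope frame -54.3269828936105 mid 0.015062078596488981 0.004940167571665014
0.05140235978234858 angle in slope frame -56.264416375749356 mid -0.002527683351132105 -0.004973313423478629
0.050578936334974185 angle in slope frame -55.348659265709934 mid 0.007812985809551403 0.0010998605223693182
[ 0.6174 -0.1534  0.0573] [ 0.7856 -0.6187  0.0035  0.0012]
```

Request:
{"method": "play_rows", "body": {
  "rows": [
    [[6,-25,0],[0,0,0],0],
    [[0,0,50],[0,0,0],0],
    [[0,0,60],[0,0,10],0],
    [[0,0,60],[0,0,10],0],
    [[-10,0,50],[0,0,10],50],
    [[-20,10,0],[0,0,10],50],
    [[-20,20,0],[0,0,10],50],
    [[-20,20,0],[0,0,10],50],
    [[-20,20,0],[0,0,10],50],
    [[-15,20,0],[0,0,10],50],
    [[-15,10,0],[0,0,10],50],
    [[0,0,0],[0,0,0],50]
  ]
}}

```text
clock: 8.02
position: [0.5018, -0.073, 0.2766]
ee_rot: [0.993, 0.12, 0.0, -0.001]
ft_force: [0.1, -0.1, -0.0]
grip_width: 0.582
```

```bash
cat > tgt.py <<'E'
from h import *
from scipy.spatial.transform import Rotation as Ro
ax=np.array([-.4571,-.1072,.8829]); ax/=np.linalg.norm(ax)
fx=np.array([np.cos(np.radians(13.2)),np.sin(np.radians(13.2)),0]); X=fx-ax*(fx@ax);X/=np.linalg.norm(X);Y=np.cross(ax,X)
def Rt(deg):
    a=np.radians(deg); tx=np.cos(a)*X+np.sin(a)*Y; tz=-ax; return Ro.from_matrix(np.c_[tx,np.cross(tz,tx),tz])
def delta(deg,P):
    o=readout.get_obs(); R=Ro.from_quat(o["ee_rot"]); rv=np.degrees((Rt(deg)*R.inv()).as_rotvec())
    print("pos",o["position"],"shift mm",1e3*(P-o["position"]),"rotvec",rv,np.linalg.norm(rv),"J",o["joint_pos"],"g",o["grip_width"],"f",o["ft_force"],"t",o["torque"])
E
python3 - <<'E'
from tgt import *
G=np.array([.5533,-.0625,.1386])
delta(34.8,G+.1*ax)
E
```

```text
pos [ 0.5018 -0.073   0.2766] shift mm [  5.7753  -0.235  -49.7225] rotvec [ -2.0038 -28.3465  33.4974] 43.92740884347542 J [-0.4299  0.033   0.5019  1.7208 -0.0173  1.3916  0.3156] g 0.5822251701910841 f [ 0.0684 -0.1499 -0.0418] t [-0.0067 -0.0197  0.0314]
```

Request:
{"method": "play_rows", "body": {
  "rows": [
    [[1.2,0,-5],[-0.4,-5.67,6.7],50],
    [[1.2,0,-5],[-0.4,-5.67,6.7],50],
    [[1.2,0,-10],[-0.4,-5.67,6.7],50],
    [[1.2,0,-15],[-0.4,-5.67,6.7],50],
    [[1.2,0,-15],[-0.4,-5.67,6.7],50],
    [[0,0,0],[0,0,0],50]
  ]
}}

```text
clock: 8.78
position: [0.507, -0.0747, 0.225]
ee_rot: [0.888, 0.391, 0.237, 0.044]
ft_force: [-0.1, 0.2, 0.6]
grip_width: 0.586
```

```bash
python3 - <<'E'
from tgt import *
import pickle
G=np.array([.5533,-.0625,.1386])
delta(34.8,G+.1*ax)
ci=camera_info("wrist"); pickle.dump(ci,open("w4.pkl","wb"))
cv2.imwrite("pics/w4.png",camera("wrist"))
print(proj(ci,G-0+ax*.0307), proj(ci,G+ax*.1))
E
```

```text
pos [ 0.507  -0.0747  0.225 ] shift mm [0.6305 1.5034 1.9148] rotvec [-0.1445 -0.1574  0.3823] 0.43796546750340903 J [-0.4783 -0.3153  0.5655  2.1605  0.0187  0.7858  0.9244] g 0.5855647418508788 f [-0.1012  0.1726  0.5686] t [-0.052   0.4381 -0.0201]
[326.9051 255.7159] [328.9229 309.2433]
```

View pics/w4.png

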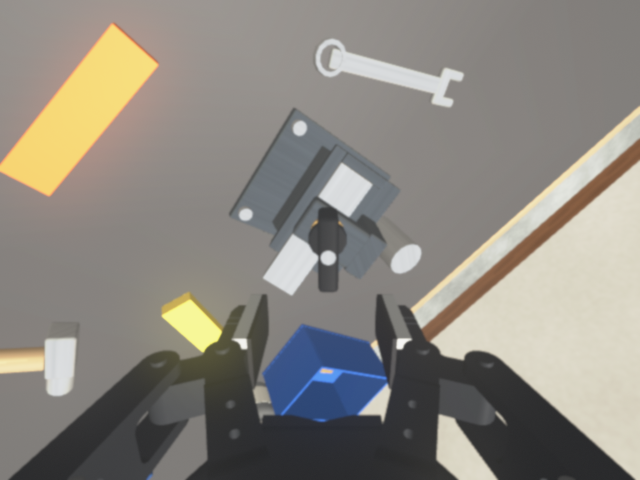

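The wrist view shows the wing lined up with the fingers. The disc is at (328,257), against a prediction of (327,256). I'll refine the disc centre and the wing angle before going down.

```bash
python3 - <<'E'
from tgt import *
import pickle
W=pickle.load(open("w1.pkl","rb"));W4=pickle.load(open("w4.pkl","rb"));T=camera_info("top");S=camera_info("scene")
img=cv2.imread("pics/w4.png")
crop(img,280,190,380,310,6,"pics/w4c.png")
g=cv2.cvtColor(img,cv2.COLOR_BGR2GRAY)
# disc: bright blob inside
m=(g[245:270,316:340]>150).astype(np.uint8); n,l,st,ce=cv2.connectedComponentsWithStats(m); print(st,ce+[316,245])
b=(g<70).astype(np.uint8); b[:, :300]=0;b[:,350:]=0;b[:262]=0;b[300:]=0
cs,_=cv2.findContours(b,0,2)
for k in cs:
    if cv2.contourArea(k)>50: print(cv2.contourArea(k),cv2.minAreaRect(k))
s=lambda u,v:(215+u/5,180+v/5); w=lambda u,v:(120+u/3.9,50+v/3.9)
i=int(np.argmax(st[1:,4]))+1; d=ce[i]+[316,245]
K,e=tri((W4,*d),(W,*w(188,701)),(S,*s(362,92))); print(K,e)
K,e=tri((W4,*d),(W,*w(188,701)),(S,*s(362,92)),(T,310+405/6,200+455/6)); print(K,e)
E
```

```text
[[  0   0  24  25 411]
 [  5   6  15  14 174]
 [  0   9   2   9  15]] [[327.7494 256.7762]
 [327.8678 257.4598]
 [316.4    257.8   ]]
[ 0.5398 -0.0657  0.1663] [0.0006164517863695831, 0.0001946229874940306, 0.0007033494973673666]
[ 0.5397 -0.0663  0.1664] [0.0005318471066087634, 0.00038361200524203876, 0.0012010558183517578, 0.0015658595586874999]
```

View pics/w4c.png

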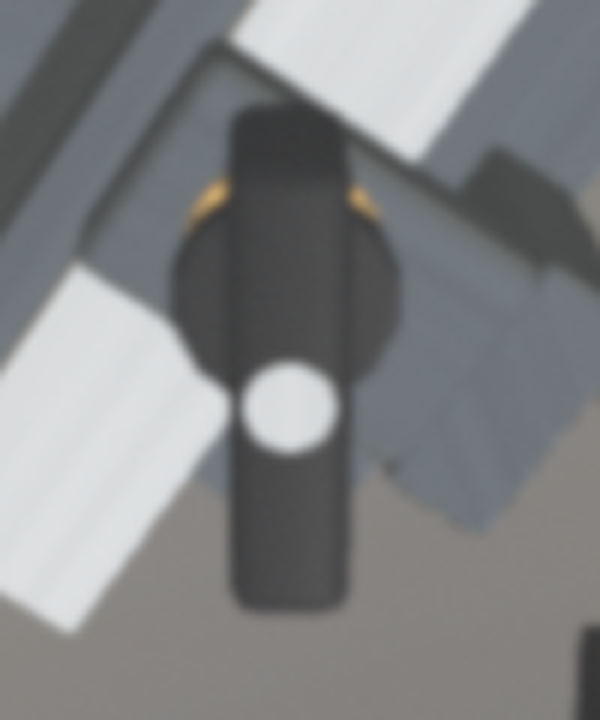

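Request:
{"method": "play_rows", "body": {
  "rows": [
    [[9.2,2.4,-16.8],[0,0,0],50],
    [[9.2,2.4,-16.8],[0,0,0],50],
    [[9.2,2.4,-16.8],[0,0,0],50],
    [[4.6,1.2,-8.4],[0,0,0],50],
    [[4.6,1.2,-8.4],[0,0,0],50],
    [[0,0,0],[0,0,0],50]
  ]
}}

```text
clock: 9.57
position: [0.5453, -0.0641, 0.1589]
ee_rot: [0.887, 0.394, 0.237, 0.046]
ft_force: [0.0, 0.6, 0.1]
grip_width: 0.584
```

```bash
python3 - <<'E'
from tgt import *
delta(34.8,np.array([.5531,-.0628,.1408]))
cv2.imwrite("pics/w5.png",camera("wrist"));crop(camera("scene"),235,140,355,260,5,"pics/s5.png")
E
```

```text
pos [ 0.5453 -0.0641  0.1589] shift mm [  7.7685   1.2693 -18.1283] rotvec [ 0.0405 -0.0453  0.1007] 0.11762547927936455 J [-0.5704 -0.1251  0.6845  2.18   -0.1505  0.6042  1.069 ] g 0.5835157244517902 f [0.004  0.6331 0.1448] t [-0.1193  0.5206 -0.0009]
```

View pics/w5.png

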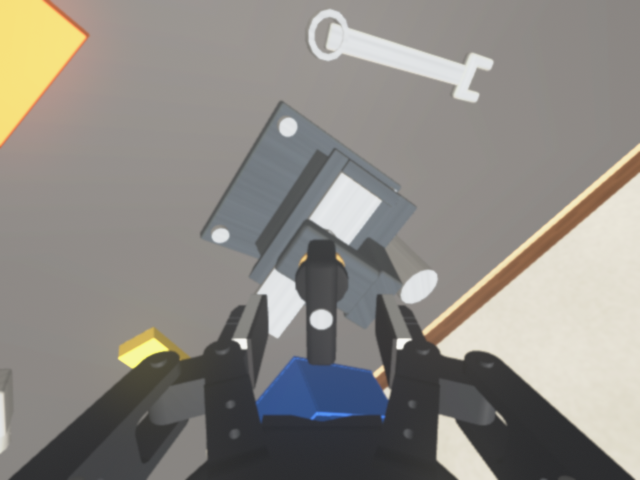

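View pics/s5.png

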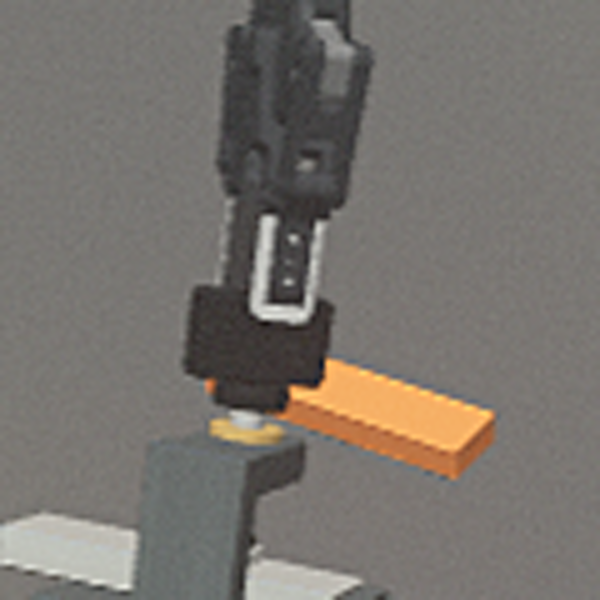

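Request:
{"method": "play_rows", "body": {
  "rows": [
    [[2.6,0.4,-6],[0,0,0],50],
    [[2.6,0.4,-6],[0,0,0],50],
    [[2.6,0.4,-6],[0,0,0],50],
    [[0,0,0],[0,0,0],50]
  ]
}}

```text
clock: 10.18
position: [0.5527, -0.0629, 0.1404]
ee_rot: [0.887, 0.394, 0.237, 0.046]
ft_force: [-0.4, -0.3, -0.5]
grip_width: 0.586
```

```bash
python3 - <<'E'
from tgt import *
delta(34.8,np.array([.5531,-.0628,.1408]))
o=readout.get_obs(); print(o["torque"]@ax)
cv2.imwrite("pics/w6.png",camera("wrist"));crop(camera("scene"),235,140,355,260,5,"pics/s6.png")
E
```

```text
pos [ 0.5527 -0.0629  0.1404] shift mm [0.3625 0.0924 0.4072] rotvec [ 0.0544 -0.053   0.0667] 0.1010197807337092 J [-0.5912 -0.0691  0.7181  2.1854 -0.2311  0.5616  1.1411] g 0.586086209598548 f [-0.4245 -0.2615 -0.4519] t [-0.0879  0.4786 -0.0463]
-0.05203052955078108
```

View pics/s6.png

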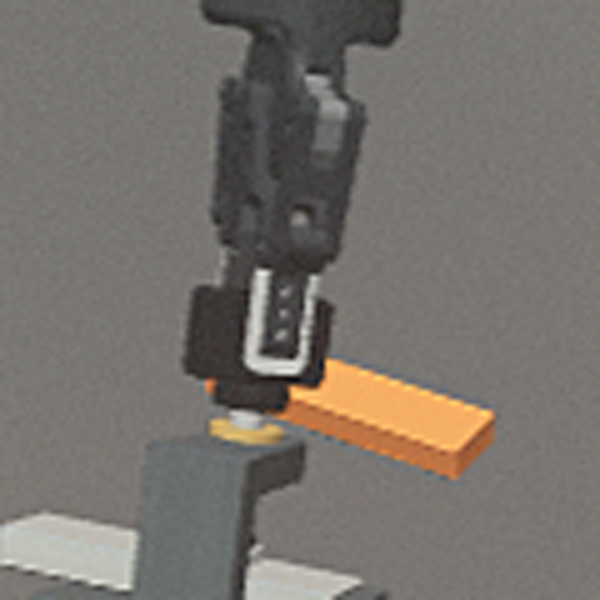

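View pics/w6.png

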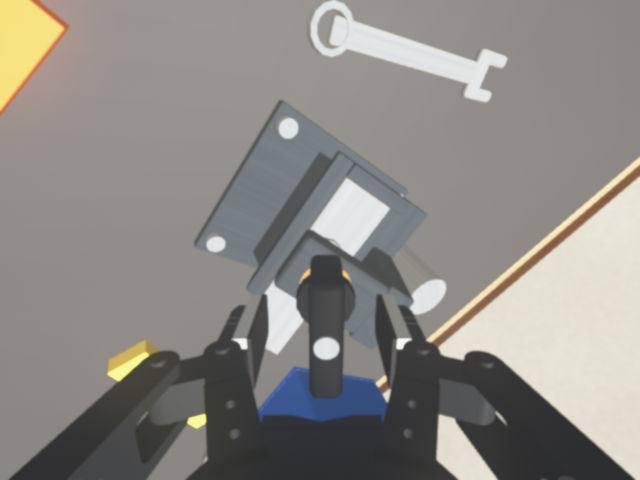

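```bash
python3 - <<'E'
from tgt import *
o=readout.get_obs(); ci=camera_info("wrist"); P=o["position"]; R=Ro.from_quat(o["ee_rot"]).as_matrix()
M=np.array(ci["world_from_camera"]); print("cam in tool",R.T@(M[:3,3]-P)); print(R.T@M[:3,:3]); print("tool axes cols\n",R)
for h in (0,.0187,.027,.029,.031): print(h,proj(ci,P-h*R[:,2]))
g=cv2.cvtColor(cv2.imread("pics/w6.png"),cv2.COLOR_BGR2GRAY)
m=(g[330:368,311:342]>150).astype(np.uint8); n,l,st,ce=cv2.connectedComponentsWithStats(m); print(st,ce+[311,330])
crop(cv2.imread("pics/w6.png"),220,240,430,400,3.8,"pics/w6c.png")
E
```

```text
cam in tool [-0.0013 -0.082  -0.1421]
[[ 1.      0.001  -0.0002]
 [ 0.0009 -0.9479 -0.3185]
 [-0.0005  0.3185 -0.9479]]
tool axes cols
 [[ 0.5765  0.6772  0.4572]
 [ 0.7208 -0.685   0.106 ]
 [ 0.3849  0.2684 -0.883 ]]
0 [324.1522 308.1231]
0.0187 [324.509  330.7583]
0.027 [324.6974 342.7063]
0.029 [324.7461 345.7962]
0.031 [324.7962 348.9752]
[[  0   0  31  38 710]
 [  2   7  27  23 468]] [[326.038  348.7704]
 [325.9423 348.0897]]
```

View pics/w6c.png

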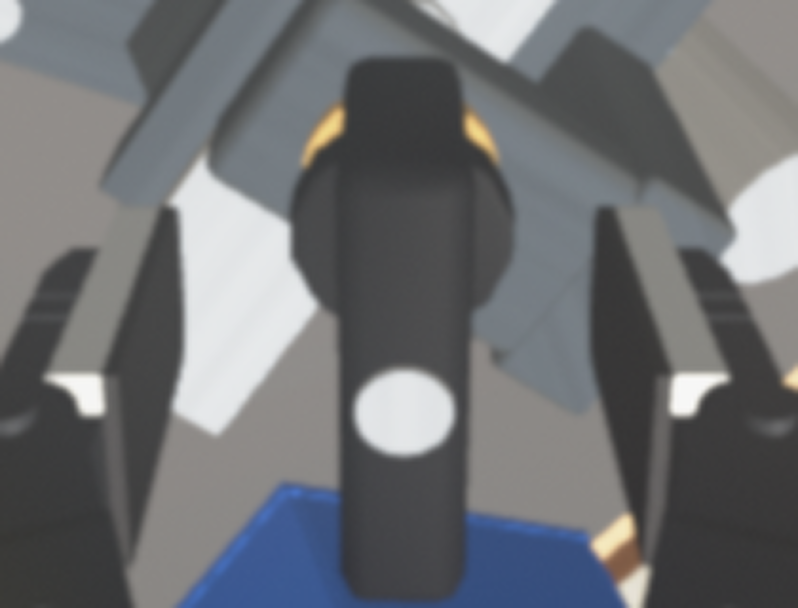

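Request:
{"method": "play_rows", "body": {
  "rows": [
    [[1,1.2,0.7],[0,0,0],50],
    [[0,0,0],[0,0,0],30],
    [[0,0,0],[0,0,0],20]
  ],
  "force": 50
}}

```text
clock: 10.65
position: [0.554, -0.0617, 0.142]
ee_rot: [0.887, 0.394, 0.238, 0.046]
ft_force: [-0.4, -0.7, -0.3]
grip_width: 0.239
```

```bash
python3 - <<'E'
from tgt import *
delta(34.8,np.array([.5531,-.0628,.1408])); o=readout.get_obs(); print("axial torque",o["torque"]@ax)
E
```

```text
pos [ 0.554  -0.0617  0.142 ] shift mm [-0.8808 -1.054  -1.1577] rotvec [0.0239 0.026  0.0691] 0.07758329211999382 J [-0.5917 -0.0697  0.7156  2.1827 -0.2288  0.5628  1.1361] g 0.23901927915573973 f [-0.4037 -0.7447 -0.3042] t [-0.0529  0.4508 -0.0186]
axial torque -0.04051434966095721
```

Request:
{"method": "play_rows", "body": {
  "rows": [
    [[0,0,0],[0,0,0],8],
    [[0,0,0],[0,0,0],8],
    [[0,0,0],[0,0,0],8],
    [[0,0,0],[0,0,0],8]
  ]
}}

```text
clock: 11.15
position: [0.5539, -0.0619, 0.1419]
ee_rot: [0.887, 0.394, 0.238, 0.046]
ft_force: [-4.2, -0.3, 5.0]
grip_width: 0.155
```

```bash
python3 - <<'E'
from tgt import *
delta(34.8,np.array([.5531,-.0628,.1408])); o=readout.get_obs(); print("axial torque",o["torque"]@ax, Ro.from_quat(o["ee_rot"]).as_matrix()[:,0])
print("force in tool", Ro.from_quat(o["ee_rot"]).inv().apply(o["ft_force"]))
cv2.imwrite("pics/w7.png",camera("wrist"))
E
```

```text
pos [ 0.5539 -0.0619  0.1419] shift mm [-0.8462 -0.9475 -1.1145] rotvec [0.0245 0.0177 0.0791] 0.08470777993798963 J [-0.5917 -0.0696  0.7158  2.1827 -0.2288  0.5629  1.1361] g 0.15463967141125423 f [-4.2019 -0.2899  5.0282] t [-0.1669  0.7766  0.0289]
axial torque 0.018525350367472847 [0.5764 0.7206 0.3854]
force in tool [-0.693  -1.2964 -6.3923]
```

View pics/w7.png

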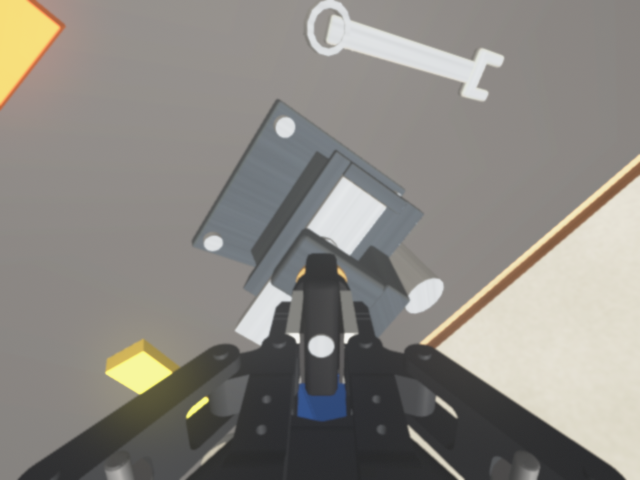

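The wing is gripped: opening is about 13.2 mm, side forces are near zero and it's centred. I'll turn clockwise, sinking 2.5 mm/rad.

Request:
{"method": "play_rows", "body": {
  "rows": [
    [[0.1,0,-0.2],[2.29,0.54,-4.41],8],
    [[0.1,0.05,-0.2],[2.29,0.54,-4.41],8],
    [[0.1,0,-0.2],[2.29,0.54,-4.41],8],
    [[0.1,0.05,-0.2],[2.29,0.54,-4.41],8]
  ]
}}

```text
clock: 11.7
position: [0.5544, -0.0617, 0.1411]
ee_rot: [0.942, 0.233, 0.242, 0.003]
ft_force: [-3.9, -1.1, 4.9]
grip_width: 0.157
```

```bash
cat > chk.py <<'E'
from tgt import *
o=readout.get_obs(); R=Ro.from_quat(o["ee_rot"]); M=R.as_matrix(); tx=M[:,0]
line="t %.2f ang %.2f tauax %.3f J7 %.3f j7tau %.3f fT %s pos %s lean %s tT %s"%(o["clock"],np.degrees(np.arctan2(tx@Y,tx@X)),o["torque"]@ax,o["joint_pos"][6],o["tau"][6],R.inv().apply(o["ft_force"]).round(1),(o["position"]*1e3).round(1),np.round(M[:,2]@-ax,5), R.inv().apply(o["torque"]).round(3))
print(line); open("log.txt","a").write(line+"\n")
E
python3 chk.py
```

```text
t 11.70 ang 14.59 tauax 0.020 J7 0.793 j7tau 1.413 fT [-1.2 -0.2 -6.2] pos [554.4 -61.7 141.1] lean 1.0 tT [ 0.141 -0.789 -0.02 ]
```

Request:
{"method": "play_rows", "body": {
  "rows": [
    [[0.1,0,-0.2],[2.29,0.54,-4.41],8],
    [[0.1,0.05,-0.2],[2.29,0.54,-4.41],8]
  ]
}}

```text
clock: 11.95
position: [0.5546, -0.0617, 0.1408]
ee_rot: [0.959, 0.15, 0.241, -0.018]
ft_force: [-4.0, -0.7, 4.8]
grip_width: 0.155
```

```bash
python3 chk.py
```

```text
t 11.95 ang 4.59 tauax 0.037 J7 0.623 j7tau 1.414 fT [-1.3 -0.3 -6.1] pos [554.6 -61.7 140.8] lean 1.0 tT [ 0.012 -0.752 -0.038]
```

Request:
{"method": "play_rows", "body": {
  "rows": [
    [[0.1,0,-0.2],[2.29,0.54,-4.41],8],
    [[0.1,0.05,-0.2],[2.29,0.54,-4.41],8]
  ]
}}

```text
clock: 12.2
position: [0.5549, -0.0617, 0.1404]
ee_rot: [0.968, 0.066, 0.239, -0.039]
ft_force: [-4.1, -0.8, 5.1]
grip_width: 0.152
```

```bash
python3 chk.py
```

```text
t 12.20 ang -5.40 tauax 0.006 J7 0.453 j7tau 1.414 fT [-1.3 -0.  -6.5] pos [554.9 -61.7 140.4] lean 1.0 tT [-0.091 -0.767 -0.006]
```

Request:
{"method": "play_rows", "body": {
  "rows": [
    [[0.1,0,-0.2],[2.29,0.54,-4.41],8],
    [[0.1,0.05,-0.2],[2.29,0.54,-4.41],8]
  ]
}}

```text
clock: 12.45
position: [0.5551, -0.0617, 0.1402]
ee_rot: [0.97, -0.019, 0.234, -0.06]
ft_force: [-8.1, -1.1, 9.8]
grip_width: 0.155
```

```bash
python3 chk.py
```

```text
t 12.45 ang -15.40 tauax 0.149 J7 0.283 j7tau 1.322 fT [ -2.8  -0.1 -12.5] pos [555.1 -61.7 140.2] lean 1.0 tT [-0.168 -1.091 -0.149]
```

Request:
{"method": "play_rows", "body": {
  "rows": [
    [[0,0,0],[0,0,0],8]
  ]
}}

```text
clock: 12.58
position: [0.5551, -0.0617, 0.1402]
ee_rot: [0.97, -0.018, 0.234, -0.06]
ft_force: [-7.1, -0.9, 8.5]
grip_width: 0.154
```

```bash
python3 chk.py; python3 - <<'E'
from h import *
cv2.imwrite("pics/w8.png",camera("wrist"));crop(camera("scene"),215,140,345,270,5,"pics/s8.png")
E
python3 chk.py
```

```text
t 12.57 ang -15.31 tauax 0.097 J7 0.284 j7tau -0.807 fT [ -2.4  -0.1 -10.8] pos [555.1 -61.7 140.2] lean 1.0 tT [-0.19  -0.963 -0.096]
t 12.68 ang -15.24 tauax 0.040 J7 0.285 j7tau -0.113 fT [ -2.8   0.  -11.9] pos [555.1 -61.7 140.2] lean 1.0 tT [-0.151 -0.994 -0.04 ]
```

View pics/w8.png

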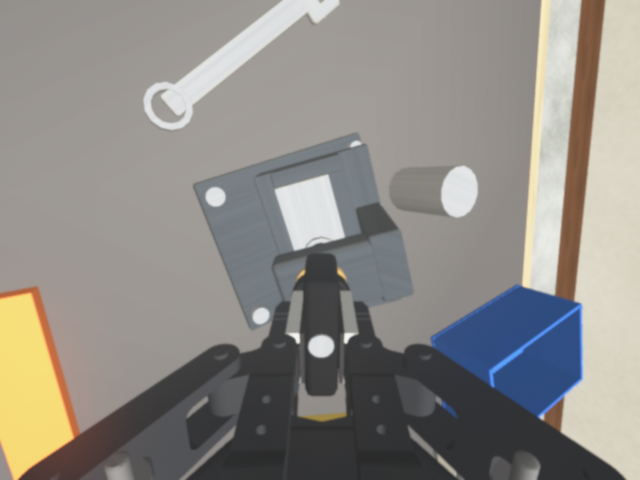

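View pics/s8.png

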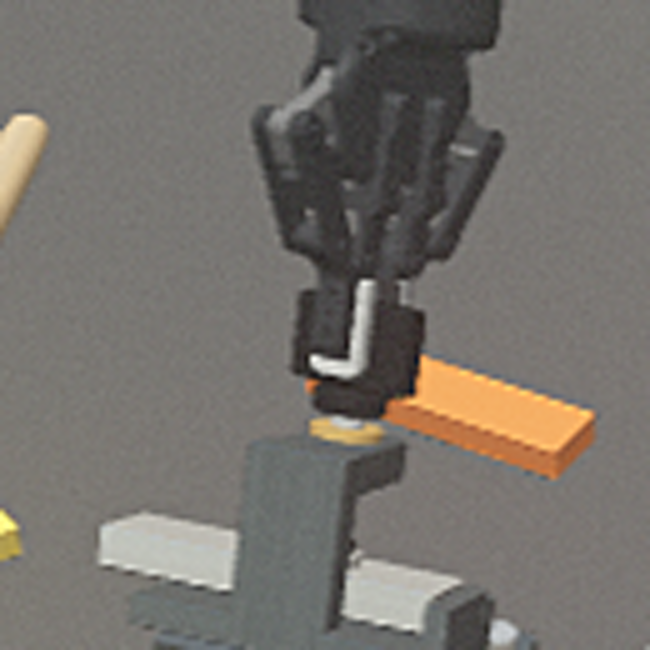

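Request:
{"method": "play_rows", "body": {
  "rows": [
    [[0.1,0,-0.2],[2.29,0.54,-4.41],8]
  ]
}}

```text
clock: 12.8
position: [0.5552, -0.0616, 0.1401]
ee_rot: [0.968, -0.06, 0.231, -0.07]
ft_force: [-7.9, -1.3, 9.3]
grip_width: 0.153
```

```bash
python3 chk.py
```

```text
t 12.80 ang -20.32 tauax 0.152 J7 0.199 j7tau 2.053 fT [ -2.7   0.4 -12. ] pos [555.2 -61.6 140.1] lean 1.0 tT [-0.314 -1.016 -0.152]
```

Request:
{"method": "play_rows", "body": {
  "rows": [
    [[0.1,0,-0.2],[2.29,0.54,-4.41],8]
  ]
}}

```text
clock: 12.92
position: [0.5553, -0.0616, 0.1399]
ee_rot: [0.965, -0.103, 0.228, -0.08]
ft_force: [-8.4, -0.6, 10.6]
grip_width: 0.157
```

```bash
python3 chk.py
```

```text
t 12.93 ang -25.39 tauax 0.123 J7 0.113 j7tau 1.336 fT [ -2.7  -0.2 -13.3] pos [555.3 -61.6 139.9] lean 1.0 tT [-0.391 -1.004 -0.122]
```

Request:
{"method": "play_rows", "body": {
  "rows": [
    [[0.1,0,-0.2],[2.29,0.54,-4.41],8],
    [[0.1,0,-0.2],[2.29,0.54,-4.41],8]
  ]
}}

```text
clock: 13.18
position: [0.5555, -0.0616, 0.1395]
ee_rot: [0.952, -0.187, 0.22, -0.1]
ft_force: [-7.0, -1.4, 10.4]
grip_width: 0.155
```

```bash
python3 chk.py
```

```text
t 13.18 ang -35.38 tauax 0.121 J7 -0.058 j7tau 1.301 fT [ -1.3   0.6 -12.6] pos [555.5 -61.6 139.5] lean 1.0 tT [-0.51  -1.009 -0.12 ]
```

Request:
{"method": "play_rows", "body": {
  "rows": [
    [[0.1,0,-0.2],[2.29,0.54,-4.41],8],
    [[0.1,0,-0.2],[2.29,0.54,-4.41],8]
  ]
}}

```text
clock: 13.42
position: [0.5557, -0.0616, 0.1391]
ee_rot: [0.932, -0.269, 0.211, -0.119]
ft_force: [-7.7, -1.5, 10.8]
grip_width: 0.152
```

```bash
python3 chk.py
```

```text
t 13.43 ang -45.38 tauax 0.121 J7 -0.228 j7tau 1.292 fT [ -1.5   1.1 -13.2] pos [555.7 -61.6 139.1] lean 1.0 tT [-0.654 -0.879 -0.119]
```

Request:
{"method": "play_rows", "body": {
  "rows": [
    [[0.1,0,-0.2],[2.29,0.54,-4.41],8]
  ]
}}

```text
clock: 13.55
position: [0.5559, -0.0616, 0.139]
ee_rot: [0.92, -0.309, 0.205, -0.128]
ft_force: [-8.4, -1.3, 10.9]
grip_width: 0.155
```

```bash
python3 chk.py
```

```text
t 13.55 ang -50.38 tauax 0.125 J7 -0.314 j7tau 1.288 fT [ -2.    1.4 -13.6] pos [555.9 -61.6 139. ] lean 1.0 tT [-0.788 -0.839 -0.123]
```

```bash
python3 - <<'E'
from h import *
i=camera("wrist");cv2.imwrite("pics/w9.png",i);crop(i,230,200,430,400,3.9,"pics/w9c.png");s=camera("scene");cv2.imwrite("pics/s9full.png",s)
a=cv2.imread("pics/scene0.png")[225:275,265:310];b=s[225:275,265:310]
cv2.imwrite("pics/s9.png",cv2.resize(np.hstack([a,b]),None,fx=8,fy=8,interpolation=cv2.INTER_CUBIC))
E
python3 chk.py
```

```text
t 13.65 ang -50.36 tauax 0.116 J7 -0.313 j7tau -1.237 fT [ -2.3   1.2 -13.1] pos [555.8 -61.6 138.9] lean 1.0 tT [-0.722 -0.816 -0.114]
```

View pics/w9c.png

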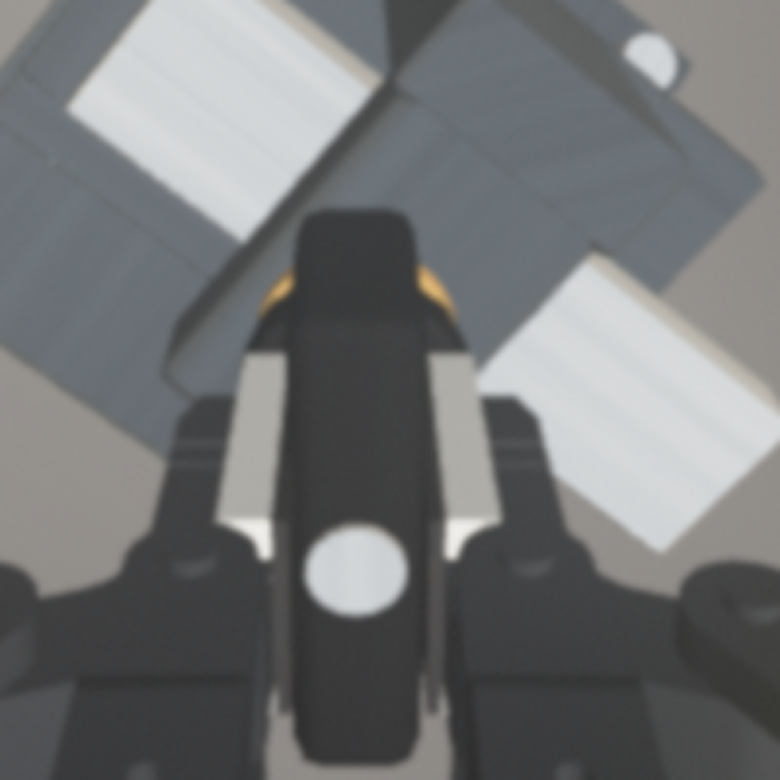

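View pics/s9.png

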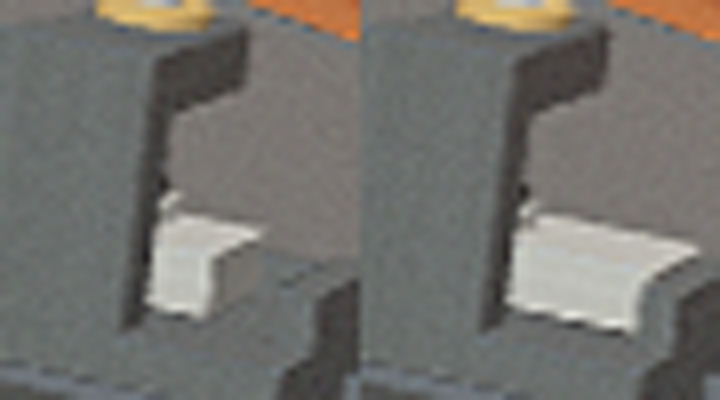

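The wing is still square in the fingers, with no slip. The pad rim has come down onto the bar, and the bar sits at the stop. The bite came at a tool angle of about -9°, so I'll turn 4° more, read the torque, open, and read the free-hand bias.

Request:
{"method": "play_rows", "body": {
  "rows": [
    [[0.1,0,-0.2],[2.06,0.49,-3.97],8]
  ]
}}

```text
clock: 13.78
position: [0.5559, -0.0616, 0.1388]
ee_rot: [0.907, -0.344, 0.2, -0.136]
ft_force: [-8.9, -1.0, 10.6]
grip_width: 0.156
```

```bash
python3 chk.py
```

```text
t 13.78 ang -54.80 tauax 0.144 J7 -0.389 j7tau 1.756 fT [ -2.5   1.7 -13.6] pos [555.9 -61.6 138.8] lean 1.0 tT [-0.857 -0.823 -0.142]
```

Request:
{"method": "play_rows", "body": {
  "rows": [
    [[0,0,0],[0,0,0],50],
    [[0,0,0],[0,0,0],50],
    [[0,0,0],[0,0,0],50],
    [[0,0,0],[0,0,0],50]
  ]
}}

```text
clock: 14.28
position: [0.5557, -0.0615, 0.1381]
ee_rot: [0.907, -0.344, 0.2, -0.136]
ft_force: [0.6, 0.7, 0.4]
grip_width: 0.586
```

```bash
for k in 1 2 3 4; do python3 chk.py; python3 -c "
from h import *
i=camera('wrist');cv2.imwrite('pics/w10.png',i);crop(i,230,200,430,400,3.9,'pics/w10c.png')"; done
```

```text
t 14.28 ang -54.70 tauax 0.009 J7 -0.388 j7tau 0.010 fT [ 0. -1. -0.] pos [555.7 -61.5 138.1] lean 1.0 tT [-0.333 -0.289 -0.008]
t 14.32 ang -54.70 tauax 0.013 J7 -0.388 j7tau 0.008 fT [ 0.4 -0.9  0.5] pos [555.7 -61.5 138.2] lean 1.0 tT [-0.402 -0.34  -0.012]
t 14.38 ang -54.70 tauax 0.064 J7 -0.388 j7tau 0.006 fT [0.3 0.  0. ] pos [555.7 -61.5 138.2] lean 1.0 tT [-0.403 -0.317 -0.063]
t 14.43 ang -54.71 tauax 0.052 J7 -0.388 j7tau 0.005 fT [ 0.5  0.3 -0.3] pos [555.7 -61.5 138.2] lean 1.0 tT [-0.403 -0.27  -0.051]
```

View pics/w10c.png

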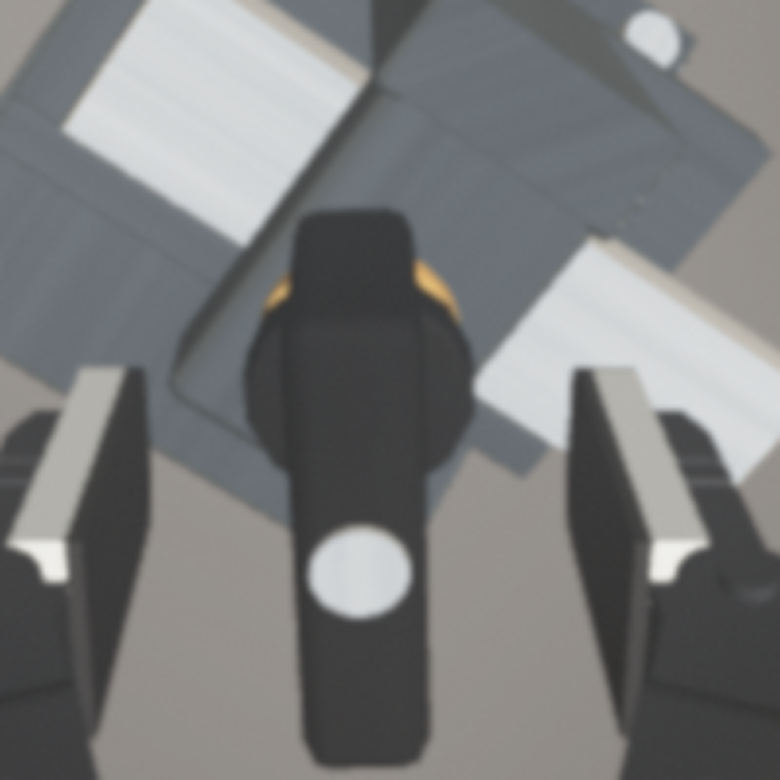

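Free-hand torque reads about 0.01–0.06, with noise near ±0.03. That fits a torque of roughly 0.14 at the last step with a 13 N axial push, and the wing sprang back about 2° as described. About 44° past the bite is right, so I'll back off straight up the axis.

Request:
{"method": "play_rows", "body": {
  "rows": [
    [[-3.7,-0.9,7.1],[0,0,0],50],
    [[-7.3,-1.7,14.1],[0,0,0],50],
    [[-7.3,-1.7,14.1],[0,0,0],50],
    [[-11,-2.6,21.2],[0,0,0],50],
    [[-11,-2.6,21.2],[0,0,0],50],
    [[-11,-2.6,21.2],[0,0,0],50],
    [[-11,-2.6,21.2],[0,0,0],50],
    [[-20,0,30],[0,0,0],50],
    [[-20,0,30],[0,0,0],50],
    [[0,0,0],[0,0,0],50]
  ]
}}

```text
clock: 15.72
position: [0.4535, -0.0771, 0.3216]
ee_rot: [0.907, -0.344, 0.203, -0.137]
ft_force: [1.4, -0.2, 0.6]
grip_width: 0.586
```

```bash
python3 chk.py; python3 - <<'E'
from h import *
i=camera("wrist");cv2.imwrite("pics/w11.png",i);t=camera("top");s=camera("scene")
a=cv2.resize(s[180:325,215:345],None,fx=4,fy=4,interpolation=2);b=cv2.resize(t[160:305,310:440],None,fx=4,fy=4,interpolation=2)
cv2.imwrite("pics/fin.png",cv2.resize(np.hstack([a,b]),(780,435)))
for n,im in (("top",t),("scene",s)):
    o=cv2.imread(f"pics/{n}0.png"); d=cv2.absdiff(o,im).max(2)
    r={"top":{"spanner":(255,220,320,308),"stub":(340,172,375,202)},"scene":{"spanner":(335,262,372,340),"stub":(232,290,268,340)}}[n]
    for k,(x0,y0,x1,y1) in r.items(): print(n,k,int((d[y0:y1,x0:x1]>30).sum()))
E
```

```text
t 15.72 ang -54.77 tauax 0.021 J7 -0.678 j7tau -0.082 fT [ 1.3 -0.9  0.1] pos [453.5 -77.1 321.6] lean 0.99999 tT [-0.424 -0.292 -0.021]
top spanner 0
top stub 0
scene spanner 0
scene stub 0
```

View pics/fin.png

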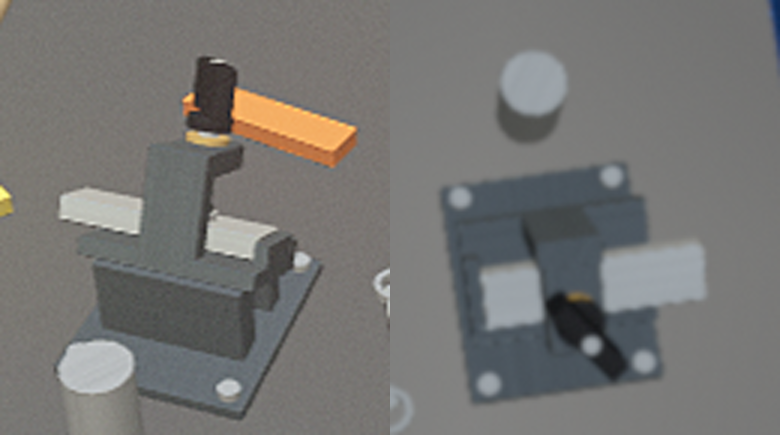

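View pics/w11.png

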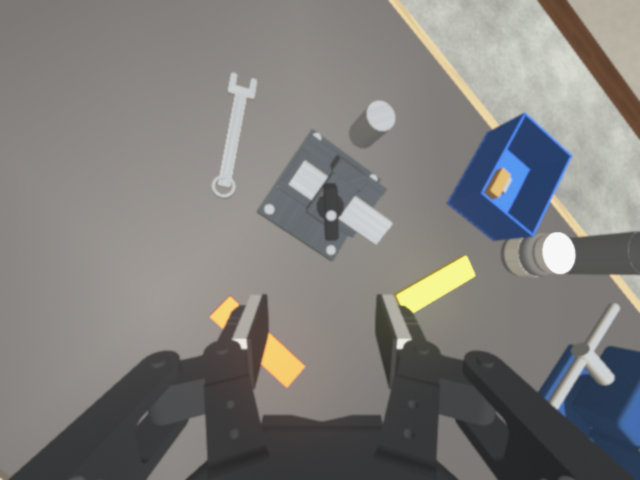

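```bash
python3 - <<'E'
from h import *
t=camera("top"); n=cv2.resize(t[200:305,310:440],None,fx=6,fy=6,interpolation=cv2.INTER_CUBIC)
a=cv2.imread("pics/t3.png")
for im in (a,n):
    g=cv2.cvtColor(im,cv2.COLOR_BGR2GRAY)[330:380,150:240].mean(0); k=np.argmax(np.diff(g)); print("edge",150+k, np.interp(125,g[:60],np.arange(60))+150)
cv2.imwrite("pics/cmp.png",np.hstack([a[230:450,90:350],n[230:450,90:350]]))
E
```

```text
edge 188 189.06938775510204
edge 188 187.57704918032786
```

View pics/cmp.png

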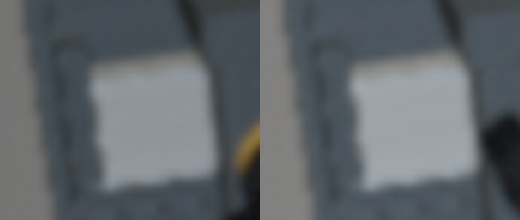

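The bar hasn't moved since it was seated (edge at 188 in both pictures). The spanner and stub are unchanged and the gripper is clear, so I'm handing in.

```bash
python3 -c "
from workcell import manip
print(manip.hand_in())"
```

```text
the job is handed in; nothing more can be done
None
```

The bar is up against the end stop, the wing knob is clamped down on it and released, and I handed the job in at about 16 s of the 64 s. No verdict came back.

- **Bar:** I pushed it by its tail with closed fingers. It slid at about 5 N, then stalled at the stop with the force climbing to about 15 N. After clamping, its end edge was at the same pixel in the top view as when it was first seated.
- **Knob:** I turned it clockwise, sinking with the screw. The torque jumped from about 0.02 to 0.15 N m at 40–50° of turn, which I took as the bite. I went on about 42–49° past it (tool angle), then opened the fingers. The wing sprang back about 2°, and I backed off up the screw's axis.
- **Surroundings:** Picture differences over the spanner and the stub showed no change, and nothing was touching the gripper at hand-in.
- **Checks that disagreed:** The torque readings, noisy to about ±0.03 N m, stayed at 0.12–0.15 N m after the bite instead of clearly climbing to 0.15–0.2. The fingers were also pushing down on the screw with about 13 N, which by my estimate hides about 0.03 N m. The eighth of a turn therefore rests on the angle, with the bite placed only to within about ±4°.

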